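# Press a lidded mould tin in the kitchen screw press

### The arm

A 6-joint arm with a two-finger parallel gripper is mounted at the origin on the work surface. World frame = base frame: x ahead of the robot, y to its left, z up, the work surface at z = 0. Lengths are in m, angles in rad, forces in N, time in s.
With the tool pointing down it reaches from about 0.425 to 0.95 m from the base axis. Payload 3.5 kg.
Tool frame: the origin (TCP) lies at the very end of the fingers, on their centre line; the grasp point (between the pads) lies 19 mm behind it; z points along the fingers, y is the line along which they close (so a half turn about z gives the same grasp; the last joint's range is limited). The gripper opens to 85 mm and grips with 20 to 120 N. Pads are 22 mm wide; open, the fingers measure 114 mm over their backs; the gripper's body (76 mm by 85 mm) begins 54 mm behind the grasp point. The pads swing forward as they close: fully open they stand 13 mm farther back than shut.
Start: joints at [-1.273, 0.286, 1.577, -0, 1.279, -0.15], TCP at [0.292, -0.608, 0.231] pointing down, gripper open.
Joint ranges: [-2.77, 2.77], [-0.9, 2.22], [0.21, 2.48], [-1.53, 4.67], [0.24, 2.81], [-2.84, 2.84]. Speed limits (rad/s): [2.79, 2.79, 3.14, 3.14, 3.14, 3.14].

### API

Orientations are given as a unit quaternion [x, y, z, w].
In Python, from plant import ctrl gives the robot as it stands.
- The arm moves only by the tool carry_out, never from a script. Its argument "deltas" is one flat list of numbers, 6 for each row, row after row: the shift along the tool's x, y, z in m, then the turn, a rotation vector about the tool's x, y, z in rad. A call has 1 to 5 rows; each row is the pose to reach, as a shift and turn from the pose commanded when the call began, along the tool's axes at that moment; what a row does not reach only later rows make up. A row lasts 1/8 s, in which the tool goes at most 62.5 mm and 10.7 degrees, less where a joint would pass 70% of its speed; a pose out of reach is approached as far as the arm can. A call with a gripper value outside its range is refused whole. "grip" is the opening in per cent of the stroke, from 0 (shut) to 100 (fully open), set as the call begins (left out, the last holds). The fingers move at their own pace and stop on an object; "grip_force" is the grip in N (left out, the last holds). Time passes only in rows, so rows that repeat a pose let the fingers close. It gives the time, the measured TCP pose, the force, the opening and the grip force at its end, in the units of the state.
- ctrl.get_state(): the state, without advancing time (a new reading comes with each control period).
- ctrl.read_camera(name): name is "side" or "top"; returns (picture, depth): 420x560x3 uint8, red, green, blue; 420x560 float32, m along the optical axis (not along the pixel's ray), 0 where there is no reading.
- ctrl.camera_model(name): a dict with "intrinsics" (3x3 intrinsics, pixels), "extrinsics" (4x4, takes a point from world to camera coordinates). Camera axes: x right, y down, z forward; pixel columns grow to the right and rows downward; lengths in m; the calibration is good to about 2 mm. A picture is of the moment at which its call begins. camera_model takes no time and is no camera call.
- ctrl.sign_off(): hands the job in; it is judged then, once.
Trained networks look in the newest picture that a camera, given by its name, has taken for a name from the list of things; names that differ only in an ending like _2 or _b are one class to them, and where a whole thing is asked for, a point or a joint stands for the part that bears it (a point fixed in the world has none). Each returns a list of dicts, best first, with "score" (0 to 1); they miss things now and then, are a little off and sometimes report something else, mostly with a low value. They report only what shows in the picture. A call takes as long as a camera call. They do not tell look-alikes from the thing itself.
- ctrl.find_in(camera, query): "uv" ([column, row] in pixels, amid what is visible of it).
The state is a dict: "time": time; "qpos": joint angles; "dq": joint speeds; "joint_efforts": joint torques, N m; "eef_pos": TCP position; "tcp_rot": TCP orientation; "contact_force": force on the tool from outside, world axes, zero at the start; "wrist_torque": the same for the moment, N m; "opening": opening from 0.0 (shut) to 1.0 (fully open); "finger_force": force on a finger pad.
Only numpy, scipy, OpenCV 4.12 (cv2) and the standard library are available. Lean on these libraries where they do the work, as an engineer would, in place of code of your own. Each camera call takes 0.05 s, during which the arm holds its last target. There are 200 camera calls.

### The job

Push the lidded tin along the press until it stands fully home against the back stop, then turn the press knob clockwise until it suddenly becomes stiff, and from there add about an eighth of a turn (45 degrees) and no more: overtightening crushes the tin. Let go, leave the tin clamped and home, and leave the other things on the counter where they are.

Things in the scene. Friction and masses are not known exactly. Their poses are not given: they have to be found in the camera images.
- press: Grey cast kitchen screw press, fixed to the counter: slab 250 x 110 x 18 mm, open in front (its own -x side). Origin on the counter, below the vertical screw axis; x points from the open front to the back, z up. Guide rails along x: inner faces y = +-34 mm, x -130 to +70, top 48 mm above the counter. A column at the back (x 77 to 107) carries an arm: x from -17 mm back, height 112 to 146 mm.
- stop_face (a point): Middle of the top edge of the press's back stop, a wall across the far end of the bed, 88 mm wide; its face, towards the open front, is at x = +65 mm of the press, its top 60 mm above the counter. Axes as the press.
- bed: Steel bed plate between the rails, on which the tin slides: 64 mm wide, 6 mm thick, x -131 to +63 mm of the press, origin at its underside below the screw axis; its top is 31 to 33.5 mm above the counter (differs from case to case). It rests on a preloaded spring: it stays put until the spindle presses the tin with about 11 N, then yields 1 mm per 5 N, at most 5.8 mm.
- tin: Closed steel mould tin with a flat lid, 130 (x) x 64 (y) x 42 mm (z), 0.5 kg, loose on the bed between the rails, its length along the press. Origin: centre of its underside. It starts 40 to 75 mm short of home; home, with its far end on the back stop, its origin lies on the screw axis (x = y = 0 of the press). It slides when pushed on its near end with about 3 N.
- knob_grip (a point): Centre of the upright grip bar of the black press knob, on the screw axis, 178 mm above the counter. The bar is 46 mm long (point x), 14 mm thick (point y), 32 mm high (16 mm above and below the point), on a disc of 40 mm diameter. The knob turns about the vertical and neither rises nor sinks.
- knob: The press knob, origin on the screw axis at its underside, 148 mm up. Clockwise (from above) lowers the spindle 2 mm per rad, 6 rad in all. Free turning takes 0.02 to 0.04 N m; once the spindle meets the tin this jumps within 0.1 to 0.3 rad to about 0.12 N m or more, then rises by some 0.1 N m per rad. It turns 0.7 to 2.6 rad before that, unknown beforehand. It stays where it is let go.
- spindle: Steel spindle below the arm, a foot disc of 44 mm diameter that turns with the knob and comes down on the middle of the tin's lid. Origin at the centre of the underside of the foot, about 1.5 to 5 mm above the level of the lid at the start.
- spice_jar: Small jar, 44 mm diameter, 75 mm high, loose beside the press (left), origin under its centre; leave it.
- egg_cup: White egg cup, 48 mm diameter, 45 mm high, loose beside the press (right), origin under its centre; leave it.
- mug: White mug, 80 mm diameter, 90 mm high, left on the counter, origin under its centre; leave it.
- bowl: White bowl, 140 mm diameter, 60 mm high, right on the counter, origin under its centre; leave it.
There are look-alikes about, which are no part of the job. What is shaped like the tin but blue or red is not meant.

How it is judged:
On the way, in this order (a step that is already met when the one before it is completed fails the run):
1. the tin stands home against the back stop, not yet clamped (x of tin in the frame of press above -0.004 m and contact force between spindle and tin below 0.5 N), for 0.2 s.
2. the spindle bears on the tin (contact force between spindle and tin above 4 N), for 0.1 s.
At the end, for the whole second after the job is handed in: The tin is at rest, within 4 mm of home against the back stop and straight (0.08 rad), and the released screw presses on it with 13 to 23 N (about 15 to 70 degrees past the point where it has turned stiff) (x of tin in the frame of press above -0.004 m and angle between the x axis of tin and the x axis of press, either way round below 0.08 rad and contact force between spindle and tin between 13 and 23 N and linear speed of tin below 0.01 m/s); the robot touches nothing.
It fails at once if the screw is overtightened (the sprung bed pressed down more than 3.4 mm, about 28 N) (distance of bed from where it was at the start of the episode above 0.0034 m).
It fails at once if a jar, cup, mug or bowl on the counter is disturbed (distance of any of spice_jar, egg_cup, mug, bowl from where it was at the start of the episode above 0.03 m).
It also fails if it takes over 72 s, if anything falls off the work surface, if the arm or the gripper's body presses on something with over 40 N, if the wrist force passes 120 N, or if a joint passes its speed limit or range.

## Working session

There is one attempt and no reset: what is moved stays moved. The work goes in short steps, Python scripts to look and compute and a tool call to move; the robot and the scene stay as the last step left them, time stands still between calls to the robot, and variables do not carry over. Pictures are saved under pics/ and viewed, at most 10 in all, crops included, and the job is handed in when it is done.

Besides the shell and the picture viewer there is one more tool, called as a command line: name --argument value ..., lists and objects as JSON in quotes. carry_out: Moves the arm, as the interface text tells. Its arguments: {"type":"object","properties":{"deltas":{"type":"array"},"grip":{"type":"number"},"grip_force":{"type":"number"}},"required":["deltas"]}

```bash
mkdir -p pics; ls
cat > h.py <<'E'
import numpy as np, cv2
from plant import ctrl
from scipy.spatial.transform import Rotation as R
def cloud(name,depth):
    m=ctrl.camera_model(name);K=np.array(m["intrinsics"]);T=np.array(m["extrinsics"])
    v,u=np.indices(depth.shape);p=np.stack([(u-K[0,2])/K[0,0]*depth,(v-K[1,2])/K[1,1]*depth,depth],-1)
    return (p-T[:3,3])@T[:3,:3]
def proj(name,p):
    m=ctrl.camera_model(name);K=np.array(m["intrinsics"]);T=np.array(m["extrinsics"])
    c=T[:3,:3]@np.array(p)+T[:3,3];q=K@c;return q[:2]/q[2]
E
python3 - <<'E'
from h import *
s=ctrl.get_state();print(s)
for n in("top","side"):
    p,d=ctrl.read_camera(n);cv2.imwrite(f"pics/{n}0.png",p[:,:,::-1]);np.savez(f"{n}0.npz",p=p,d=d)
    C=cloud(n,d)
    for q in("press","stop_face","tin","knob_grip","knob","spice_jar","egg_cup","mug","bowl"):
        for r in ctrl.find_in(n,q)[:3]:
            u,v=np.round(r["uv"]).astype(int);print(n,q,round(r["score"],2),u,v,C[v,u].round(3))
E
```

```text
pics
{'time': 0.0, 'qpos': array([-1.27299515e+00,  2.87179995e-01,  1.57816841e+00, -7.67081778e-06,
        1.27862170e+00, -1.50003830e-01]), 'dq': array([-0.00050513,  0.00027345,  0.00014892, -0.00034274, -0.00053073,
       -0.00056048]), 'joint_efforts': array([ 6.83427015e-05, -4.05977619e+01, -2.92628396e+01, -1.26964374e-04,
        5.87062910e-03, -3.32806422e-07]), 'eef_pos': array([ 0.29209402, -0.60779675,  0.22994229]), 'tcp_rot': array([ 9.75037444e-01,  2.22037317e-01, -9.14268265e-05, -1.18521004e-03]), 'contact_force': array([ 0.1801984 , -0.1862669 , -0.95372303]), 'wrist_torque': array([ 0.01710655, -0.00888136, -0.04954791]), 'finger_force': 0.0, 'opening': 1.0029737267402739}
top press 0.75 311 205 [ 0.565 -0.089  0.155]
top stop_face 0.62 312 202 [ 0.571 -0.089  0.188]
top tin 0.93 333 292 [ 0.302 -0.161  0.044]
top tin 0.74 321 138 [ 0.788 -0.13   0.041]
top tin 0.7 317 227 [ 0.503 -0.111  0.075]
top knob_grip 0.48 311 211 [ 0.547 -0.088  0.166]
top knob 0.54 315 207 [ 0.557 -0.098  0.191]
top spice_jar 0.48 262 212 [0.551 0.058 0.076]
top egg_cup 0.68 351 204 [ 0.579 -0.227  0.007]
top mug 0.67 145 244 [0.455 0.438 0.007]
top bowl 0.92 416 229 [ 0.497 -0.435  0.004]
side press 0.84 282 198 [ 0.567 -0.076  0.076]
side stop_face 0.59 282 196 [ 0.567 -0.075  0.084]
side tin 0.89 309 210 [ 0.489 -0.077  0.073]
side tin 0.88 382 232 [ 0.31  -0.133  0.042]
side tin 0.83 290 293 [0.411 0.149 0.039]
side knob_grip 0.8 289 173 [ 0.556 -0.088  0.157]
side knob 0.84 288 173 [ 0.557 -0.085  0.158]
side spice_jar 0.79 258 243 [0.543 0.076 0.061]
side egg_cup 0.52 304 178 [ 0.577 -0.212  0.04 ]
side mug 0.73 196 383 [0.472 0.421 0.005]
side mug 0.26 362 142 [ 0.515 -0.461  0.029]
side bowl 0.86 363 144 [ 0.513 -0.469  0.017]
```

View pics/top0.png

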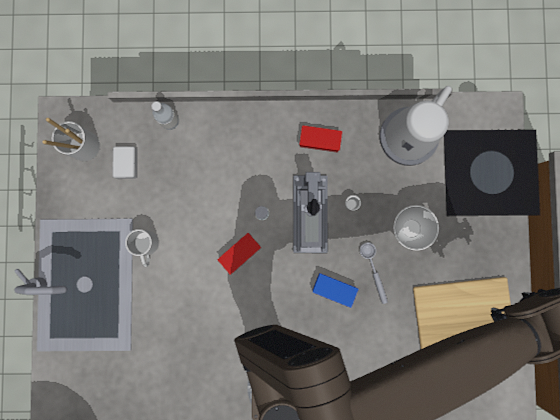

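View pics/side0.png

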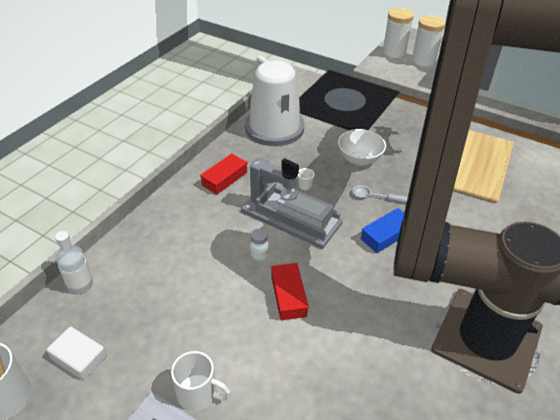

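The top view shows the press at about (311,212), its open front facing the robot. The jar is at (262,213) and the egg cup at (353,203). The black knob is at (313,207), and the blue and red look-alikes lie around the press.

```bash
cat > fit.py <<'E'
from h import *
P=[];CL=[]
for n in("top","side"):
    z=np.load(n+"0.npz");C=cloud(n,z["d"]);m=(z["d"]>0)&(abs(C[...,0]-.56)<.17)&(abs(C[...,1]+.09)<.1)
    P.append(C[m]);CL.append(z["p"][m])
    q=C[m];print(n,"counter z",np.median(q[q[:,2]<.012][:,2]))
    s=q[(q[:,2]>.013)&(q[:,2]<.055)&(abs(q[:,1]+.09)<.09)];print(n,"slab",cv2.minAreaRect(s[:,:2].astype(np.float32)))
    s=q[(q[:,2]>.01)&(q[:,2]<.024)]; print(s.min(0),s.max(0),len(s))
    t=q[(q[:,2]>.066)&(q[:,2]<.085)];print(n,"lid",len(t),t.min(0),t.max(0),cv2.minAreaRect(t[:,:2].astype(np.float32)))
    r=q[(q[:,2]>.186)&(q[:,2]<.2)];print(n,"knobtop",len(r),r.mean(0),cv2.minAreaRect(r[:,:2].astype(np.float32)))
    a=q[(q[:,2]>.14)&(q[:,2]<.15)];print(n,"arm",len(a),cv2.minAreaRect(a[:,:2].astype(np.float32)))
E
python3 fit.py
python3 - <<'E'
from h import *
p=np.load("top0.npz")["p"][160:265,265:370];q=np.load("side0.npz")["p"][145:250,235:350]
f=lambda i:cv2.resize(i,(400,400),interpolation=cv2.INTER_CUBIC)
cv2.imwrite("pics/crop.png",np.hstack([f(p),f(q)])[:,:,::-1])
E
```

```text
top counter z 0.0011635963294394256
top slab ((0.5477704405784607, -0.09554752707481384), (0.10650421679019928, 0.24452629685401917), 89.41373443603516)
[ 0.40014607 -0.18076828  0.01014033] [ 6.70404329e-01 -2.46362142e-05  2.38809199e-02] 538
top lid 718 [ 0.44508761 -0.12722525  0.06634656] [ 0.63623193 -0.06434409  0.08493327] ((0.5406197905540466, -0.09639805555343628), (0.062215473502874374, 0.19077377021312714), 89.39117431640625)
top knobtop 59 [ 0.55812729 -0.09474022  0.18908748] ((0.5582119822502136, -0.09490112215280533), (0.011589652858674526, 0.04301567003130913), 89.34780883789062)
top arm 331 ((0.6073828935623169, -0.09578222036361694), (0.041556503623723984, 0.11296027898788452), 89.32726287841797)
side counter z -0.0002301744099661115
side slab ((0.5496953129768372, -0.0909043624997139), (0.11000807583332062, 0.2518797218799591), 89.66571044921875)
[ 0.42320413 -0.1452132   0.01001794] [ 0.67587147 -0.03529164  0.02397804] 769
side lid 983 [ 0.44361105 -0.13031727  0.06600138] [ 0.66663596 -0.05825705  0.08490065] ((0.5550668239593506, -0.09490916877985), (0.07183168828487396, 0.2228509783744812), 89.51897430419922)
side knobtop 34 [ 0.55591107 -0.09254433  0.1872847 ] ((0.556448757648468, -0.09311490505933762), (0.014195210300385952, 0.041550930589437485), 82.2516098022461)
side arm 315 ((0.6053028702735901, -0.08926251530647278), (0.04525809735059738, 0.12494823336601257), 82.21224975585938)
```

View pics/crop.png

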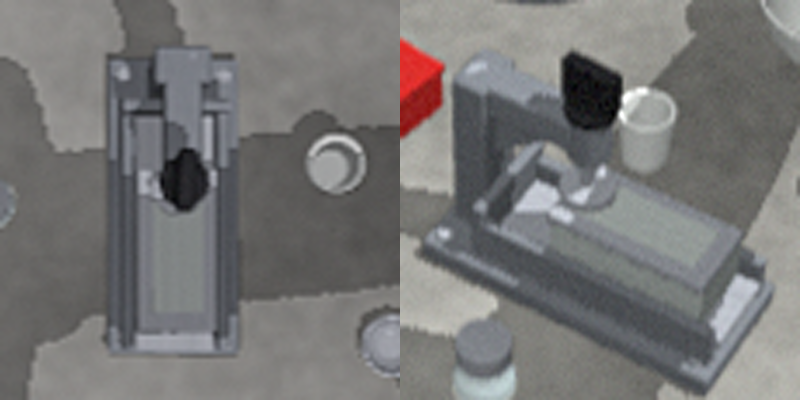

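The crop shows the grey tin on the bed, about 48 mm short of home. The knob bar runs along the press x axis and the screw axis is near (0.557, -0.094). I'll do the pushing at yaw≈π, so the last joint still has about 4 rad of clockwise travel for the knob.

```bash
cat >> h.py <<'E'
def pose():
    s=ctrl.get_state();return np.array(s["eef_pos"]),R.from_quat(s["tcp_rot"])
def down(yaw): return R.from_euler("z",yaw)*R.from_euler("x",np.pi)
def plan(targets,cur=None):
    p,r=cur or pose()
    for t,yaw in targets:
        t=np.array(t);q=down(yaw)
        print((r.inv().apply(t-p)).round(4),(r.inv()*q).as_rotvec().round(4));p,r=t,q
def stat():
    s=ctrl.get_state();r=R.from_quat(s["tcp_rot"]);x=r.as_matrix()
    print("t",round(s["time"],2),"p",s["eef_pos"].round(4),"yaw",round(np.arctan2(x[1,0],x[0,0]),4),"tilt",x[:2,2].round(4),"F",s["contact_force"].round(2),"M",s["wrist_torque"].round(3),"op",round(s["opening"],3),"ff",round(s["finger_force"],1),"q6",s["qpos"][5].round(3))
E
python3 - <<'E'
from h import *
a=np.array([.2921,-.6078,.23]);b=np.array([.425,-.0925,.23]);y0,y1=.448,3.131
plan([(a+(b-a)*f,y0+(y1-y0)*f) for f in(1/3,2/3,1)]+[((.425,-.0925,.1),y1),((.425,-.0925,.052),y1)])
E
```

```text
[ 0.1144 -0.1363  0.0013] [-0.     -0.     -0.8945]
[0.1773 0.0042 0.    ] [ 0.      0.     -0.8943]
[0.1077 0.1409 0.    ] [-0.      0.     -0.8943]
[0.   0.   0.13] [0. 0. 0.]
[ 0.    -0.     0.048] [0. 0. 0.]
```

carry_out --deltas '[0.023,-0.027,0,0,0,-0.179,0.046,-0.054,0,0,0,-0.358,0.069,-0.082,0,0,0,-0.537,0.092,-0.109,0,0,0,-0.716,0.1144,-0.1363,0.001,0,0,-0.8945]' --grip 0

```text
time: 1.62
eef_pos: [0.3367, -0.435, 0.2306]
tcp_rot: [0.781, 0.624, -0.0, 0.0]
contact_force: [0.6, 0.3, 0.2]
opening: 0.003
finger_force: 0.0
```

carry_out --deltas '[0.035,0.001,0,0,0,-0.179,0.071,0.002,0,0,0,-0.358,0.106,0.003,0,0,0,-0.537,0.142,0.003,0,0,0,-0.716,0.1773,0.0042,0,0,0,-0.8943]'

```text
time: 2.25
eef_pos: [0.3808, -0.2631, 0.2306]
tcp_rot: [0.435, 0.901, -0.0, 0.0]
contact_force: [-0.1, 0.1, 1.0]
opening: -0.001
finger_force: 0.0
```

carry_out --deltas '[0.022,0.028,0,0,0,-0.179,0.043,0.056,0,0,0,-0.358,0.065,0.084,0,0,0,-0.537,0.086,0.113,0,0,0,-0.716,0.1077,0.1409,0,0,0,-0.8943]'

```text
time: 2.88
eef_pos: [0.4252, -0.0914, 0.2307]
tcp_rot: [0.002, 1.0, -0.0, 0.0]
contact_force: [-0.4, 0.2, -0.1]
opening: 0.0
finger_force: 0.0
```

Run:
```python
from h import *
stat();plan([((.425,-.0935,.1),3.131),((.425,-.0935,.052),3.131)])
```

```text
t 2.88 p [ 0.4252 -0.0914  0.2307] yaw 3.1367 tilt [ 0.0009 -0.0003] F [-0.4   0.21 -0.11] M [ 0.034 -0.011  0.052] op 0.0 ff 0.0 q6 -2.012
[ 0.0003 -0.002   0.1307] [-0.0003  0.0009  0.0057]
[ 0.    -0.     0.048] [0. 0. 0.]
```

carry_out --deltas '[0,-0.001,0.035,0,0,0.003,0,-0.002,0.07,0,0,0.006,0,-0.002,0.105,0,0,0.006,0,-0.002,0.13,0,0,0.006]'

```text
time: 3.38
eef_pos: [0.4243, -0.0942, 0.099]
tcp_rot: [0.008, 1.0, 0.0, -0.0]
contact_force: [0.6, -0.2, 0.1]
opening: -0.0
finger_force: 0.0
```

carry_out --deltas '[0,0,0.015,0,0,0,0,0,0.03,0,0,0,0,0,0.045,0,0,0,0,0,0.048,0,0,0,0,0,0.048,0,0,0]'

```text
time: 4.0
eef_pos: [0.425, -0.0946, 0.0524]
tcp_rot: [0.008, 1.0, -0.0, 0.0]
contact_force: [-0.4, -1.5, 0.4]
opening: -0.001
finger_force: 0.0
```

Run:
```python
from h import *
stat()
p,d=ctrl.read_camera("side");cv2.imwrite("pics/s1.png",cv2.resize(p[130:280,220:420],(800,600),interpolation=cv2.INTER_CUBIC)[:,:,::-1])
```

```text
t 4.0 p [ 0.425  -0.0946  0.0524] yaw 3.1249 tilt [ 0. -0.] F [-0.41 -1.49  0.4 ] M [-0.026 -0.038  0.029] op -0.001 ff 0.0 q6 -2.007
```

View pics/s1.png

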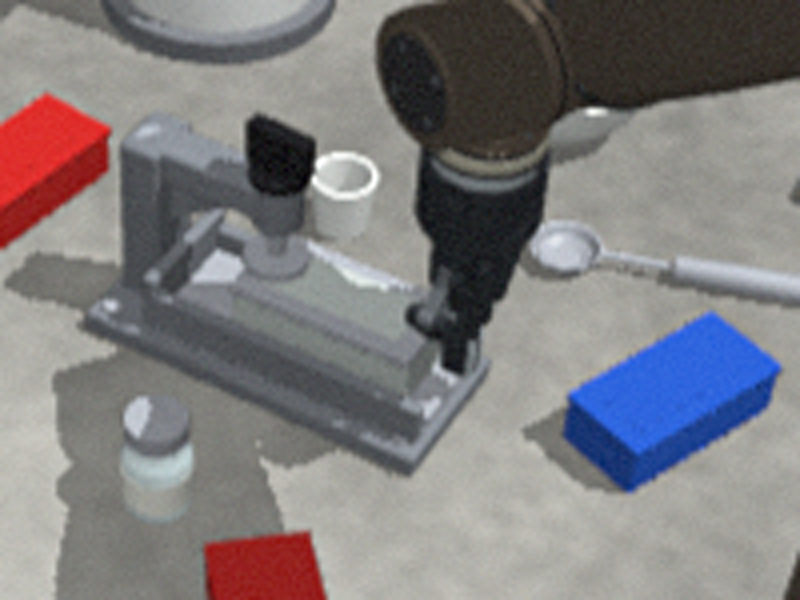

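The shut fingers are just in front of the tin's near end (crop pixel 460,350), between the rails. Now I'll push.

carry_out --deltas '[-0.007,0,0,0,0,0,-0.014,0,0,0,0,0,-0.021,0,0,0,0,0,-0.028,0,0,0,0,0,-0.035,0,0,0,0,0]'

```text
time: 4.68
eef_pos: [0.4591, -0.095, 0.0525]
tcp_rot: [0.008, 1.0, 0.0, -0.002]
contact_force: [-6.0, -0.6, 4.4]
opening: 0.002
finger_force: 3.2
```

carry_out --deltas '[-0.003,0,0,0,0,0,-0.006,0,0,0,0,0,-0.009,0,0,0,0,0,-0.012,0,0,0,0,0]'

```text
time: 5.18
eef_pos: [0.4711, -0.0952, 0.0524]
tcp_rot: [0.008, 1.0, 0.0, -0.002]
contact_force: [-6.5, -0.6, 5.2]
opening: -0.003
finger_force: 3.0
```

carry_out --deltas '[-0.0015,0,0,0,0,0,-0.003,0,0,0,0,0,-0.0045,0,0,0,0,0]'

```text
time: 5.55
eef_pos: [0.4756, -0.0952, 0.0524]
tcp_rot: [0.008, 1.0, 0.0, -0.001]
contact_force: [-4.8, 0.5, 5.8]
opening: -0.005
finger_force: 3.0
```

Run:
```python
from h import *
stat()
```

```text
t 5.55 p [ 0.4756 -0.0952  0.0524] yaw 3.1254 tilt [-0.003   0.0005] F [-4.84  0.46  5.78] M [-0.     0.82   0.043] op -0.005 ff 3.0 q6 -1.961
```

carry_out --deltas '[-0.0015,0,0,0,0,0,-0.003,0,0,0,0,0]'

```text
time: 5.8
eef_pos: [0.4786, -0.0953, 0.0524]
tcp_rot: [0.008, 1.0, 0.0, -0.001]
contact_force: [-6.1, 0.2, 5.1]
opening: -0.001
finger_force: 3.0
```

carry_out --deltas '[-0.001,0,0,0,0,0,-0.002,0,0,0,0,0]'

```text
time: 6.05
eef_pos: [0.4806, -0.0953, 0.0524]
tcp_rot: [0.008, 1.0, 0.0, -0.001]
contact_force: [-5.5, -1.1, 4.3]
opening: -0.001
finger_force: 3.0
```

carry_out --deltas '[-0.001,0,0,0,0,0,-0.0015,0,0,0,0,0]'

```text
time: 6.3
eef_pos: [0.4821, -0.0954, 0.0524]
tcp_rot: [0.008, 1.0, 0.0, -0.001]
contact_force: [-6.2, -0.3, 4.4]
opening: -0.004
finger_force: 3.0
```

carry_out --deltas '[-0.001,0,0,0,0,0,-0.002,0,0,0,0,0]'

```text
time: 6.55
eef_pos: [0.4837, -0.0954, 0.0524]
tcp_rot: [0.008, 1.0, 0.0, -0.002]
contact_force: [-7.8, -0.7, 7.0]
opening: -0.002
finger_force: 4.3
```

carry_out --deltas '[-0.001,0,0,0,0,0,-0.002,0,0,0,0,0]'

```text
time: 6.8
eef_pos: [0.4837, -0.0954, 0.0523]
tcp_rot: [0.007, 1.0, 0.0, -0.005]
contact_force: [-15.7, -0.9, 12.6]
opening: -0.002
finger_force: 7.9
```

The push force has jumped to 16 N with no further motion at x=0.4837, so the tin is home. I'll back off, lift and look again.

carry_out --deltas '[0.005,0,0,0,0,0,0.015,0,0,0,0,0,0.025,0,0,0,0,0,0.025,0,-0.03,0,0,0,0.025,0,-0.06,0,0,0]'

```text
time: 7.42
eef_pos: [0.4611, -0.095, 0.1126]
tcp_rot: [0.008, 1.0, 0.0, -0.0]
contact_force: [-0.1, 0.0, 0.8]
opening: -0.003
finger_force: 0.0
```

carry_out --deltas '[0,0,-0.04,0,0,0,0,0,-0.08,0,0,0,0,0,-0.12,0,0,0,0,0,-0.15,0,0,0,0,0,-0.15,0,0,0]' --grip 65

```text
time: 8.05
eef_pos: [0.463, -0.0957, 0.2653]
tcp_rot: [0.008, 1.0, -0.001, 0.003]
contact_force: [1.0, 0.3, -0.2]
opening: 0.65
finger_force: 0.0
```

Run:
```python
from h import *
stat()
for n in("top","side"):
    p,d=ctrl.read_camera(n);np.savez(f"{n}0.npz",p=p,d=d)
    if n=="side":cv2.imwrite("pics/s2.png",cv2.resize(p[130:280,220:420],(800,600),interpolation=cv2.INTER_CUBIC)[:,:,::-1])
    C=cloud(n,d);b=(p.max(2)<60)&(d>0)&(np.linalg.norm(C[...,:2]-[.557,-.094],axis=-1)<.04)&(C[...,2]>.15)&(C[...,2]<.205)
    q=C[b];print(n,len(q),q.mean(0),q.min(0),q.max(0))
    t=q[q[:,2]>.18];print(cv2.minAreaRect(t[:,:2].astype(np.float32)))
    l=C[(C[...,2]>.068)&(C[...,2]<.08)&(abs(C[...,1]+.094)<.02)&(C[...,0]>.42)&(C[...,0]<.56)];print("lid near x",np.percentile(l[:,0],[0,2,5]) if len(l) else 0)
plan([((.557,-.094,.25),3.131),((.557,-.094,.167),3.131)])
```

```text
t 8.05 p [ 0.463  -0.0957  0.2653] yaw 3.1249 tilt [ 0.0063 -0.0026] F [ 1.01  0.31 -0.25] M [ 0.002  0.012 -0.002] op 0.65 ff 0.0 q6 -1.973
top 138 [ 0.558141   -0.09234147  0.17415321] [ 0.53500916 -0.10909977  0.15153434] [ 0.57980658 -0.07680683  0.19473311]
((0.5582388043403625, -0.09502362459897995), (0.011744825169444084, 0.04301954805850983), 88.80146789550781)
lid near x [0.53109447 0.53110432 0.53112084]
side 255 [ 0.55636274 -0.08817994  0.16942887] [ 0.53545709 -0.10193331  0.15041157] [ 0.57958605 -0.07118936  0.18894662]
((0.5580347776412964, -0.09370870143175125), (0.015299717895686626, 0.0421820692718029), 86.79155731201172)
lid near x [0.49318677 0.49413944 0.49469792]
[-0.0956  0.0026  0.0114] [ 0.0003 -0.0005 -0.0062]
[ 0.    -0.     0.083] [0. 0. 0.]
```

View pics/s2.png

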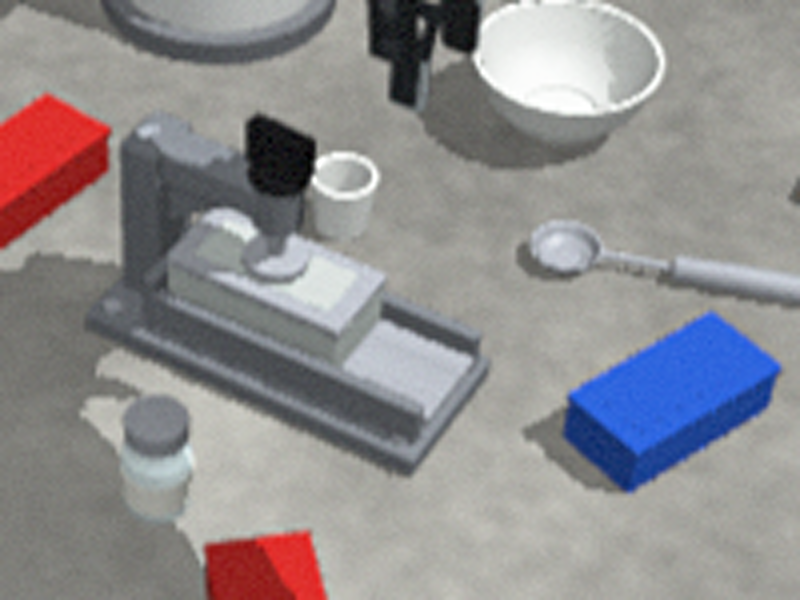

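The tin sits against the back stop: its near end is at pixel (365,310) in the crop, x≈0.493. The foot is still free above it. Next is the knob.

carry_out --deltas '[-0.03,0,0,0,0,0,-0.06,-0.001,0,0,0,0,-0.085,-0.001,0.005,0,0,0,-0.095,-0.001,0.01,0,0,0,-0.095,-0.001,0.01,0,0,0]'

```text
time: 8.78
eef_pos: [0.5559, -0.0974, 0.25]
tcp_rot: [0.008, 1.0, 0.001, -0.002]
contact_force: [-0.1, 0.1, -0.5]
opening: 0.648
finger_force: 0.0
```

Run:
```python
from h import *
stat();plan([((.558,-.0945,.167),3.129)])
```

```text
t 8.78 p [ 0.5559 -0.0974  0.25  ] yaw 3.1252 tilt [-0.0041  0.0014] F [-0.05  0.05 -0.46] M [-0.029 -0.058  0.004] op 0.648 ff 0.0 q6 -1.907
[-0.0024  0.0028  0.083 ] [ 0.0014 -0.0042 -0.0038]
```

carry_out --deltas '[-0.002,0.003,0.02,0,0,0,-0.002,0.003,0.04,0,0,0,-0.002,0.003,0.06,0,0,0,-0.002,0.003,0.075,0,0,0,-0.002,0.003,0.083,0,0,0]'

```text
time: 9.4
eef_pos: [0.5583, -0.0947, 0.1677]
tcp_rot: [0.008, 1.0, 0.0, -0.001]
contact_force: [-0.4, -0.3, 0.3]
opening: 0.65
finger_force: 0.0
```

carry_out --deltas '[0,0,0,0,0,0,0,0,0,0,0,0]'

```text
time: 9.65
eef_pos: [0.5595, -0.095, 0.1702]
tcp_rot: [0.008, 1.0, -0.0, 0.001]
contact_force: [0.9, 0.6, -0.2]
opening: 0.652
finger_force: 0.0
```

Run:
```python
from h import *
stat();plan([((.558,-.0945,.167),3.129)])
```

```text
t 9.65 p [ 0.5595 -0.095   0.1702] yaw 3.1249 tilt [ 0.0015 -0.0005] F [ 0.93  0.57 -0.17] M [ 0.067 -0.021 -0.019] op 0.652 ff 0.0 q6 -1.901
[0.0015 0.0005 0.0032] [-0.0005  0.0015 -0.0041]
```

carry_out --deltas '[0.0015,0.0005,0.003,0,0,0,0.0015,0.0005,0.003,0,0,0]'

```text
time: 9.9
eef_pos: [0.5574, -0.0942, 0.1664]
tcp_rot: [0.008, 1.0, -0.0, 0.0]
contact_force: [-0.3, 0.4, 0.2]
opening: 0.646
finger_force: 0.0
```

carry_out --deltas '[0,0,0,0,0,0,0,0,0,0,0,0,0,0,0,0,0,0,0,0,0,0,0,0,0,0,0,0,0,0]' --grip 0 --grip_force 25

```text
time: 10.52
eef_pos: [0.5579, -0.0958, 0.1667]
tcp_rot: [0.008, 1.0, -0.002, 0.001]
contact_force: [0.8, -5.5, -0.2]
opening: 0.156
finger_force: 30.1
```

Run:
```python
from h import *
stat()
```

```text
t 10.53 p [ 0.5579 -0.0958  0.1667] yaw 3.1249 tilt [ 0.0014 -0.0031] F [ 0.78 -5.49 -0.16] M [-0.685 -0.05   0.001] op 0.156 ff 30.1 q6 -1.901
```

carry_out --deltas '[0,-0.002,0,0,0,0,0,-0.002,0,0,0,0]'

```text
time: 10.78
eef_pos: [0.5578, -0.0959, 0.1667]
tcp_rot: [0.009, 1.0, 0.001, 0.001]
contact_force: [1.4, -0.2, 1.1]
opening: 0.153
finger_force: 30.4
```

Run:
```python
from h import *
stat()
```

```text
t 10.78 p [ 0.5578 -0.0959  0.1667] yaw 3.1245 tilt [0.0013 0.001 ] F [ 1.43 -0.15  1.08] M [ 0.155 -0.212 -0.05 ] op 0.153 ff 30.4 q6 -1.904
```

```bash
cat > m.py <<'E'
from h import *
L=[];Q=[]
for i in range(6):
    s=ctrl.get_state();L.append(np.r_[s["contact_force"],s["wrist_torque"]]);ctrl.read_camera("top")
x=R.from_quat(s["tcp_rot"]).as_matrix()
print("t",round(s["time"],2),"yaw",round(np.arctan2(x[1,0],x[0,0]),4),"p",s["eef_pos"].round(4),"F,M",np.mean(L,0).round(3),"Mz",np.round([l[5] for l in L],3),"ff",round(s["finger_force"],1))
E
python3 m.py
```

```text
t 11.03 yaw 3.1249 p [ 0.5578 -0.0959  0.1667] F,M [ 1.878  0.798  1.503  0.236 -0.292 -0.019] Mz [-0.05  -0.025 -0.011 -0.025 -0.017  0.01 ] ff 30.4
```

carry_out --deltas '[0,0,0,0,0,0.06,0,0,0,0,0,0.12,0,0,0,0,0,0.18,0,0,0,0,0,0.24,0,0,0,0,0,0.3]'

```text
time: 11.7
eef_pos: [0.5579, -0.0954, 0.1667]
tcp_rot: [0.159, 0.987, 0.001, 0.001]
contact_force: [2.4, 3.1, 1.9]
opening: 0.157
finger_force: 30.5
```

```bash
python3 m.py
```

```text
t 11.95 yaw 2.8257 p [ 0.5579 -0.0954  0.1667] F,M [ 2.916  3.779  2.144  0.757 -0.547 -0.027] Mz [ 0.038  0.001 -0.038 -0.062 -0.035 -0.065] ff 30.5
```

carry_out --deltas '[0,0,0,0,0,0.06,0,0,0,0,0,0.12,0,0,0,0,0,0.18,0,0,0,0,0,0.24,0,0,0,0,0,0.3]'

```text
time: 12.62
eef_pos: [0.5582, -0.095, 0.1667]
tcp_rot: [0.304, 0.953, 0.002, 0.001]
contact_force: [4.6, 5.4, 1.9]
opening: 0.16
finger_force: 30.5
```

```bash
python3 m.py
```

```text
t 12.88 yaw 2.5256 p [ 0.5582 -0.095   0.1667] F,M [ 4.268e+00  5.943e+00  2.567e+00  1.064e+00 -7.350e-01  5.000e-03] Mz [ 0.01  -0.042  0.047  0.012 -0.004  0.006] ff 30.5
```

```bash
sed -i 's/^L=\[\];Q=\[\]/L=[];Q=[]/; s/;ctrl.read_camera("top")/;Q.append(s["joint_efforts"][5]);ctrl.read_camera("top")/; s/"Mz",/"Mz",/' m.py; echo 'print("   tau6",np.round(Q,3),"mean Mz",np.mean(L,0)[5].round(3))'>>m.py
```

carry_out --deltas '[-0.0018,0.0018,0,0,0,0,-0.0018,0.0018,0,0,0,0]'

```text
time: 13.18
eef_pos: [0.5584, -0.0949, 0.1667]
tcp_rot: [0.303, 0.953, 0.0, -0.003]
contact_force: [-4.8, 4.6, 7.3]
opening: 0.155
finger_force: 31.1
```

```bash
python3 m.py
```

```text
t 13.43 yaw 2.5261 p [ 0.5584 -0.095   0.1667] F,M [-4.274  4.602  6.84   0.876  0.505 -0.   ] Mz [-0.028 -0.022  0.05   0.008  0.008 -0.019] ff 31.1
   tau6 [-0.004 -0.003 -0.001 -0.     0.     0.   ] mean Mz -0.0
```

carry_out --deltas '[0,0,0,0,0,0.05,0,0,0,0,0,0.1]'

```text
time: 13.72
eef_pos: [0.5585, -0.0948, 0.1667]
tcp_rot: [0.351, 0.936, 0.0, -0.002]
contact_force: [-3.6, 4.9, 5.6]
opening: 0.159
finger_force: 31.1
```

```bash
python3 m.py
```

```text
t 13.97 yaw 2.426 p [ 0.5585 -0.0948  0.1667] F,M [-3.516e+00  5.282e+00  6.585e+00  9.610e-01  4.260e-01 -2.000e-03] Mz [ 0.019 -0.041  0.005  0.003  0.     0.004] ff 31.1
   tau6 [-0.186  0.054  0.075  0.003 -0.014 -0.017] mean Mz -0.002
```

```bash
cat > q.py <<'E'
from h import *
s=ctrl.get_state();x=R.from_quat(s["tcp_rot"]).as_matrix()
print("t",round(s["time"],2),"yaw",round(np.arctan2(x[1,0],x[0,0]),4),"F",s["contact_force"].round(1),"Mz",s["wrist_torque"][2].round(3),"tau6",s["joint_efforts"][5].round(3),"dq6",s["dq"][5].round(3))
E
python3 q.py
```

```text
t 14.03 yaw 2.426 F [-3.9  5.6  6.5] Mz -0.057 tau6 -0.018 dq6 -0.001
```

carry_out --deltas '[0,0,0,0,0,0.05,0,0,0,0,0,0.1]'

```text
time: 14.28
eef_pos: [0.5586, -0.0947, 0.1667]
tcp_rot: [0.397, 0.918, 0.0, -0.002]
contact_force: [-3.3, 5.0, 6.9]
opening: 0.158
finger_force: 31.1
```

```bash
python3 q.py
```

```text
t 14.28 yaw 2.3245 F [-3.3  5.   6.9] Mz 0.029 tau6 -0.186 dq6 0.395
```

carry_out --deltas '[0,0,0,0,0,0.05,0,0,0,0,0,0.1]'

```text
time: 14.52
eef_pos: [0.5588, -0.0946, 0.1667]
tcp_rot: [0.443, 0.897, 0.0, -0.002]
contact_force: [-2.5, 5.9, 5.8]
opening: 0.157
finger_force: 31.0
```

```bash
python3 q.py
```

```text
t 14.53 yaw 2.2244 F [-2.5  5.9  5.8] Mz 0.001 tau6 -0.186 dq6 0.396
```

carry_out --deltas '[0,0,0,0,0,0.05,0,0,0,0,0,0.1]'

```text
time: 14.78
eef_pos: [0.5589, -0.0945, 0.1667]
tcp_rot: [0.487, 0.873, 0.001, -0.002]
contact_force: [-1.7, 6.7, 6.2]
opening: 0.153
finger_force: 31.0
```

```bash
python3 q.py
```

```text
t 14.78 yaw 2.1245 F [-1.7  6.7  6.2] Mz 0.004 tau6 -0.186 dq6 0.395
```

carry_out --deltas '[0,0,0,0,0,0.05,0,0,0,0,0,0.1]'

```text
time: 15.02
eef_pos: [0.5591, -0.0944, 0.1667]
tcp_rot: [0.53, 0.848, 0.001, -0.002]
contact_force: [-2.4, 5.9, 6.8]
opening: 0.156
finger_force: 31.0
```

```bash
python3 q.py
```

```text
t 15.03 yaw 2.0244 F [-2.4  5.9  6.8] Mz 0.097 tau6 -0.186 dq6 0.395
```

carry_out --deltas '[0,0,0,0,0,0.05,0,0,0,0,0,0.1]'

```text
time: 15.28
eef_pos: [0.5593, -0.0943, 0.1667]
tcp_rot: [0.572, 0.82, 0.001, -0.002]
contact_force: [-1.2, 6.2, 5.6]
opening: 0.159
finger_force: 30.9
```

```bash
python3 q.py
```

```text
t 15.28 yaw 1.9244 F [-1.2  6.2  5.6] Mz 0.031 tau6 -0.186 dq6 0.394
```

carry_out --deltas '[0,0,0,0,0,0.05,0,0,0,0,0,0.1]'

```text
time: 15.52
eef_pos: [0.5594, -0.0943, 0.1667]
tcp_rot: [0.612, 0.791, 0.001, -0.002]
contact_force: [-0.4, 6.6, 5.6]
opening: 0.153
finger_force: 30.9
```

```bash
python3 q.py
```

```text
t 15.53 yaw 1.8244 F [-0.4  6.6  5.6] Mz 0.036 tau6 -0.186 dq6 0.395
```

carry_out --deltas '[0,0,0,0,0,0.05,0,0,0,0,0,0.1]'

```text
time: 15.78
eef_pos: [0.5596, -0.0943, 0.1667]
tcp_rot: [0.651, 0.759, 0.001, -0.001]
contact_force: [0.5, 8.0, 5.0]
opening: 0.155
finger_force: 30.8
```

```bash
python3 q.py
```

```text
t 15.78 yaw 1.7243 F [0.5 8.  5. ] Mz 0.023 tau6 -0.187 dq6 0.396
```

carry_out --deltas '[0,0,0,0,0,0.05,0,0,0,0,0,0.1]'

```text
time: 16.02
eef_pos: [0.5598, -0.0943, 0.1667]
tcp_rot: [0.688, 0.726, 0.001, -0.001]
contact_force: [1.2, 6.6, 4.4]
opening: 0.159
finger_force: 30.8
```

```bash
python3 q.py
```

```text
t 16.02 yaw 1.6243 F [1.2 6.6 4.4] Mz 0.021 tau6 -0.187 dq6 0.397
```

carry_out --deltas '[0,0,0,0,0,0.05,0,0,0,0,0,0.1]'

```text
time: 16.27
eef_pos: [0.5599, -0.0943, 0.1667]
tcp_rot: [0.723, 0.69, 0.001, -0.001]
contact_force: [1.8, 6.6, 3.8]
opening: 0.153
finger_force: 30.7
```

```bash
python3 q.py
```

```text
t 16.27 yaw 1.5244 F [1.8 6.6 3.8] Mz 0.034 tau6 -0.176 dq6 0.396
```

carry_out --deltas '[0,0,0,0,0,0.05,0,0,0,0,0,0.1]'

```text
time: 16.52
eef_pos: [0.5601, -0.0943, 0.1667]
tcp_rot: [0.757, 0.654, 0.001, -0.001]
contact_force: [2.5, 6.9, 3.3]
opening: 0.161
finger_force: 30.7
```

```bash
python3 q.py
```

```text
t 16.52 yaw 1.4245 F [2.5 6.9 3.3] Mz 0.035 tau6 -0.127 dq6 0.396
```

carry_out --deltas '[0,0,0,0,0,0.05,0,0,0,0,0,0.1]'

```text
time: 16.77
eef_pos: [0.5603, -0.0944, 0.1668]
tcp_rot: [0.789, 0.615, 0.001, -0.001]
contact_force: [1.7, 7.1, 3.6]
opening: 0.156
finger_force: 30.7
```

```bash
python3 q.py
```

```text
t 16.77 yaw 1.3248 F [1.7 7.1 3.6] Mz 0.124 tau6 -0.057 dq6 0.395
```

carry_out --deltas '[0,0,0,0,0,0.05,0,0,0,0,0,0.1]'

```text
time: 17.02
eef_pos: [0.5605, -0.0944, 0.1668]
tcp_rot: [0.818, 0.575, 0.001, -0.001]
contact_force: [2.2, 6.6, 2.6]
opening: 0.152
finger_force: 30.6
```

```bash
python3 q.py
```

```text
t 17.02 yaw 1.225 F [2.2 6.6 2.6] Mz 0.194 tau6 -0.042 dq6 0.395
```

tau6 shows the stiff point at about yaw 1.31: it rises steeply up to there and gently after. The target is about 0.74 rad past it, yaw ≈ 0.57.

carry_out --deltas '[0,0,0,0,0,0.05,0,0,0,0,0,0.1,0,0,0,0,0,0.15,0,0,0,0,0,0.2]'

```text
time: 17.52
eef_pos: [0.5608, -0.0946, 0.1667]
tcp_rot: [0.871, 0.49, 0.002, -0.0]
contact_force: [3.6, 6.0, 2.3]
opening: 0.156
finger_force: 30.5
```

```bash
python3 q.py
```

```text
t 17.52 yaw 1.0251 F [3.6 6.  2.3] Mz 0.22 tau6 -0.019 dq6 0.395
```

carry_out --deltas '[0,0,0,0,0,0.05,0,0,0,0,0,0.1,0,0,0,0,0,0.15,0,0,0,0,0,0.2]'

```text
time: 18.02
eef_pos: [0.5611, -0.0948, 0.1668]
tcp_rot: [0.916, 0.401, 0.002, 0.0]
contact_force: [5.1, 6.2, 2.3]
opening: 0.156
finger_force: 30.5
```

```bash
python3 q.py
```

```text
t 18.02 yaw 0.8253 F [5.1 6.2 2.3] Mz 0.209 tau6 0.004 dq6 0.393
```

carry_out --deltas '[0,0,0,0,0,0.05,0,0,0,0,0,0.1,0,0,0,0,0,0.15,0,0,0,0,0,0.2,0,0,0,0,0,0.25]'

```text
time: 18.65
eef_pos: [0.5613, -0.0952, 0.1668]
tcp_rot: [0.959, 0.284, 0.002, 0.0]
contact_force: [6.2, 5.4, 1.2]
opening: 0.155
finger_force: 30.4
```

```bash
python3 q.py; python3 m.py
```

```text
t 18.65 yaw 0.5754 F [6.2 5.4 1.2] Mz 0.241 tau6 0.033 dq6 0.396
t 18.9 yaw 0.5759 p [ 0.5614 -0.0952  0.1668] F,M [ 5.762  4.942  1.18   0.693 -0.962  0.077] Mz [0.241 0.082 0.05  0.026 0.001 0.064] ff 30.4
   tau6 [0.033 0.156 0.081 0.017 0.006 0.006] mean Mz 0.077
```

carry_out --deltas '[0,0,0,0,0,0,0,0,0,0,0,0,0,0,0,0,0,0,0,0,0,0,0,0,0,0,0,0,0,0]' --grip 65

```text
time: 19.58
eef_pos: [0.5598, -0.096, 0.1663]
tcp_rot: [0.959, 0.284, -0.0, 0.0]
contact_force: [-0.4, 1.0, 0.7]
opening: 0.649
finger_force: 0.0
```

```bash
python3 q.py
```

```text
t 19.57 yaw 0.5749 F [-0.4  1.   0.7] Mz -0.01 tau6 -0.0 dq6 0.001
```

Released. Now I'll lift straight up, move away and check.

carry_out --deltas '[0,0,-0.015,0,0,0,0,0,-0.035,0,0,0,0,0,-0.06,0,0,0,0,0,-0.09,0,0,0,0,0,-0.1,0,0,0]'

```text
time: 20.2
eef_pos: [0.5613, -0.0963, 0.2707]
tcp_rot: [0.959, 0.284, 0.003, 0.002]
contact_force: [-0.8, 0.4, -0.7]
opening: 0.653
finger_force: 0.0
```

carry_out --deltas '[-0.03,0,0,0,0,0,-0.06,0,0,0,0,0,-0.09,0,0,0,0,0,-0.11,0,0,0,0,0,-0.11,0,0,0,0,0]'

```text
time: 20.82
eef_pos: [0.467, -0.1561, 0.2665]
tcp_rot: [0.959, 0.283, 0.0, 0.0]
contact_force: [1.1, -0.4, -0.5]
opening: 0.655
finger_force: 0.0
```

Run:
```python
from h import *
stat()
for n in("top","side"):
    p,d=ctrl.read_camera(n);C=cloud(n,d)
    if n=="side":cv2.imwrite("pics/s3.png",cv2.resize(p[130:280,220:420],(800,600),interpolation=cv2.INTER_CUBIC)[:,:,::-1])
    q=C[(C[...,2]>.182)&(C[...,2]<.2)&(np.linalg.norm(C[...,:2]-[.5595,-.096],axis=-1)<.04)]
    if len(q)>5:print(n,"knob",cv2.minAreaRect(q[:,:2].astype(np.float32)))
    l=C[(C[...,2]>.065)&(C[...,2]<.08)&(abs(C[...,1]+.094)<.02)&(C[...,0]>.42)&(C[...,0]<.56)];print("lid",np.percentile(l[:,0],[0,2,5]) if len(l) else 0)
    for o in("spice_jar","egg_cup","mug","bowl"):
        for r in ctrl.find_in(n,o)[:1]:print(n,o,np.round(r["uv"]))
```

```text
t 20.82 p [ 0.467  -0.1561  0.2665] yaw 0.5731 tilt [ 0.0005 -0.    ] F [ 1.07 -0.4  -0.49] M [ 0.058 -0.014 -0.004] op 0.655 ff 0.0 q6 0.468
top knob ((0.5574806332588196, -0.09517887234687805), (0.04464316368103027, 0.013426635414361954), 32.61564636230469)
lid [0.49425629 0.49433304 0.49451677]
top spice_jar [261. 211.]
top egg_cup [351. 205.]
top mug [144. 245.]
top bowl [415. 230.]
side knob ((0.5575246214866638, -0.09294717013835907), (0.043644025921821594, 0.01824001595377922), 43.436500549316406)
lid [0.49267594 0.49431797 0.49515965]
side spice_jar [260. 243.]
side egg_cup [304. 178.]
side mug [194. 384.]
side bowl [363. 144.]
```

View pics/s3.png

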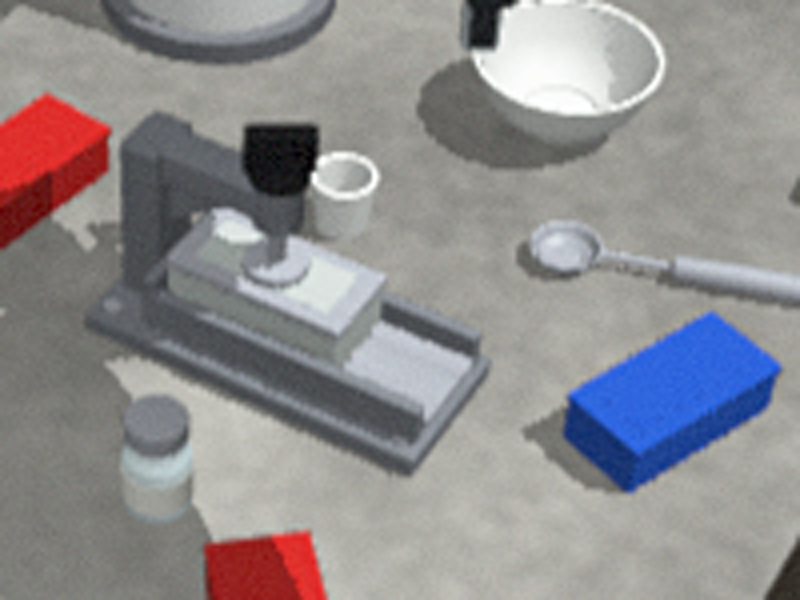

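The tin is home and clamped, with its near end still at (365,310) in the crop. The knob bar now stands at 32.6°, which matches the tool's yaw, so it didn't slip. The other things haven't moved, so I'll hand the job in.

```bash
python3 -c "
from plant import ctrl
print(ctrl.sign_off())"
```

```text
the job is handed in; nothing more can be done
None
```

I pushed the tin home against the back stop, turned the knob about 42° past the stiff point and let go. The last pictures showed the tin still home and nothing else moved. I handed the job in at about 21 s, but the sign-off returned no verdict, and I estimated the clamping force (about 18 N) rather than measuring it.

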